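# Load the reagent carriers

## Task

Four white capped plastic bottles stand about the lab bench among the glassware. Put each one, one after another, upright into the carrier whose pocket has its own outline (wide round, slim round, oblong, square), standing fully down on the pocket's floor. Keep the bottles upright throughout, and leave the glass flask and the amber glass bottle standing where they are.

Things in the scene. Friction and masses are not known exactly. Their poses are not given: they have to be found in the camera images.
- wide_mid (a point): Wide round white plastic bottle with a grey screw cap: straight round body 58 mm across up to 54 mm above its foot, then a short shoulder and a 47 mm cap; 76 mm high over all, 0.12 to 0.22 kg, loose. Origin: its centre, half-way up, on its axis; z up along it
- slim_mid (a point): Slim round white plastic bottle with a grey screw cap: straight round body 36 mm across up to 74 mm above its foot, then a short shoulder and a 27 mm cap; 96 mm high over all, 0.06 to 0.12 kg, loose. Origin: its centre, half-way up, on its axis; z up along it
- oblong_mid (a point): Oblong white plastic bottle with a grey screw cap: box-shaped body 64 mm (its x) by 32 mm (its y), 68 mm high, with a 29 mm cap in the middle of its top; 86 mm high over all, 0.10 to 0.20 kg, loose. Origin: its centre, half-way up, on its axis; z up along it, x along its long side
- square_mid (a point): Square white plastic bottle with a grey screw cap: box-shaped body 44 x 44 mm, 68 mm high, with a 33 mm cap in the middle of its top; 86 mm high over all, 0.10 to 0.20 kg, loose. Origin: its centre, half-way up, on its axis; z up along it, x and y square to its sides
- carrier_wide_floor (a point): Blue-painted square carrier block, 92 x 92 mm and 18 mm high, with a dark-floored pocket in its top, 12 mm deep: round, 74 mm across, for the wide round bottle. The carrier does not move (it is fixed to the bench). Origin: centre of the pocket's floor, 6 mm above the bench and 12 mm below the block's top; z up
- carrier_slim_floor (a point): Blue-painted square carrier block, 92 x 92 mm and 18 mm high, with a dark-floored pocket in its top, 12 mm deep: round, 52 mm across, for the slim round bottle. The carrier does not move (it is fixed to the bench). Origin: centre of the pocket's floor, 6 mm above the bench and 12 mm below the block's top; z up
- carrier_oblong_floor (a point): Blue-painted square carrier block, 92 x 92 mm and 18 mm high, with a dark-floored pocket in its top, 12 mm deep: oblong, 80 mm (its x) by 48 mm (its y), for the oblong bottle, either way round. The carrier does not move (it is fixed to the bench). Origin: centre of the pocket's floor, 6 mm above the bench and 12 mm below the block's top; z up, x along the pocket's long side
- carrier_square_floor (a point): Blue-painted square carrier block, 92 x 92 mm and 18 mm high, with a dark-floored pocket in its top, 12 mm deep: square, 60 x 60 mm, for the square bottle, any of its four ways round. The carrier does not move (it is fixed to the bench). Origin: centre of the pocket's floor, 6 mm above the bench and 12 mm below the block's top; z up, x and y square to the pocket's sides
- flask_mid (a point): Conical clear glass flask with a black stopper, 68 mm across at the foot, 32 mm at the mouth, 106 mm high, loose; to be left alone. Origin: on its axis, 45 mm above its foot; z up
- amber_mid (a point): Round amber glass bottle with a black cap, 48 mm across, 90 mm high, loose; to be left alone. Origin: on its axis, half-way up; z up
Mind the look-alikes: they are no part of the job. Leave any red or turquoise look-alike of the part that bears wide_mid alone.

How it is judged:
At the end, for the whole second after the job is handed in: Each of the four white bottles stands in the carrier with the pocket of its own outline: its axis within 13 mm of the pocket's centre, its foot on the pocket's floor (within 4 mm), upright within 0.1 rad, released and at rest; the flask and the amber bottle are within 30 mm of where they stood (horizontal distance between wide_mid and carrier_wide_floor below 0.013 m and z of wide_mid in the frame of carrier_wide_floor between 0.034 and 0.042 m and angle between each of wide_mid, slim_mid, oblong_mid, square_mid's own z axis and vertical below 0.1 rad and linear speed of each of wide, slim, oblong, square below 0.02 m/s and horizontal distance between slim_mid and carrier_slim_floor below 0.013 m and z of slim_mid in the frame of carrier_slim_floor between 0.044 and 0.052 m and horizontal distance between oblong_mid and carrier_oblong_floor below 0.013 m and z of oblong_mid in the frame of carrier_oblong_floor between 0.039 and 0.047 m and horizontal distance between square_mid and carrier_square_floor below 0.013 m and z of square_mid in the frame of carrier_square_floor between 0.039 and 0.047 m and distance of each of flask_mid, amber_mid from where it was at the start of the episode below 0.03 m); the robot touches nothing.
It fails at once if a white bottle is tipped by more than 0.6 rad (angle between any of wide_mid, slim_mid, oblong_mid, square_mid's own z axis and vertical above 0.6 rad).
It fails at once if the flask or the amber bottle is knocked over or pushed more than 30 mm (angle between any of flask_mid, amber_mid's own z axis and vertical above 0.5 rad or distance of any of flask_mid, amber_mid from where it was at the start of the episode above 0.03 m).
It also fails if it takes over 122 s, if anything falls off the work surface, if the arm or the gripper's body presses on something with over 40 N, if the wrist force passes 120 N, or if a joint passes its speed limit or range.

## Robot

A 7-joint arm with a two-finger parallel gripper is mounted at the origin on the work surface. World frame = base frame: x ahead of the robot, y to its left, z up, the work surface at z = 0. Lengths are in m, angles in rad, forces in N, time in s.
With the tool pointing down it reaches from about 0.4 to 0.85 m from the base axis. Payload 4.5 kg.
Tool frame: the origin (TCP) lies at the very end of the fingers, on their centre line; the grasp point (between the pads) lies 19 mm behind it (tcp_to_grasp is the z of the grasp point in the tool frame, in m); z points along the fingers, y is the line along which they close (so a half turn about z gives the same grasp; the last joint's range is limited). The gripper opens to 88 mm and grips with 3 to 60 N. Pads are 18 mm wide; open, the fingers measure 123 mm over their backs; the gripper's body (75 mm by 187 mm) begins 45 mm behind the grasp point.
Start: joints at [1.159, 0.689, -0.195, 1.565, 0.157, 0.902, -0.215], TCP at [0.27, -0.564, 0.239] pointing down, gripper open.
Joint ranges: [-3.01, 3.01], [-0.46, 2.08], [-1.47, 1.51], [0.13, 2.56], [-1, 4.14], [0.04, 2.09], [-2.66, 2.66]. Speed limits (rad/s): [2.57, 2.57, 3.14, 3.14, 3.14, 3.14, 3.14].

## Interface

Orientations are given as a unit quaternion [x, y, z, w].
In Python, from plant import * gives the robot as it stands. The module is installed in compiled form; this text tells all that it offers.
- The arm moves only by the shell command python3 -m jog 'ROWS' [OPENING] [FORCE]. ROWS is JSON, a list that holds one entry, the list of rows, each a list of 6 numbers: the shift along the tool's x, y, z in m, then the turn, a rotation vector about the tool's x, y, z in rad. In form: [[[dx, dy, dz, ax, ay, az], ...]]. A call has 1 to 12 rows; each row shifts and turns the commanded pose from where the row before left it, along the tool's axes as they then stand; what a row does not reach is not made up. A row lasts 1/8 s, in which the tool goes at most 62.5 mm and 10.7 degrees, less where a joint would pass 70% of its speed; a pose out of reach is approached as far as the arm can. A call with a gripper value outside its range is refused whole. OPENING is the finger opening in m, from 0 to 0.0881, set as the call begins (- or left out, the last holds). The fingers move at their own pace and stop on an object; FORCE is the grip in N (left out, the last holds). Time passes only in rows, so rows that do not move let the fingers close. It gives the time, the measured TCP pose, the force, the opening and the grip force at its end, in the units of the state.
- get_state(): the state, without advancing time (a new reading comes with each control period).
- snapshot(name): name is "scene" or "side" or "wrist"; returns a dict with "frame" (400x640x3 uint8, red, green, blue), "mtx" (3x3 intrinsics, pixels), "xyz" and "orientation" of the camera in the world; the wrist camera has in their place "mount" (4x4, takes a point from camera to tool coordinates, whose origin is the TCP and whose axes are the flange's). Camera axes: x right, y down, z forward; pixel columns grow to the right and rows downward; lengths in m; the calibration is good to about 2 mm. A picture is of the moment at which its call begins: read the wrist's pose just before it. There is no depth.
- finish_job(): hands the job in; it is judged then, once.
The state is a dict: "clock": time; "q": joint angles; "qd": joint speeds; "joint_torque": joint torques, N m; "tool_pos": TCP position; "eef_rot": TCP orientation; "contact_force": force on the tool from outside, world axes, zero at the start; "moment": the same for the moment, N m; "opening": opening from 0.0 (shut) to 1.0 (fully open); "finger_force": force on a finger pad.
Only numpy, scipy, OpenCV 4.12 (cv2) and the standard library are available. Lean on these libraries where they do the work, as an engineer would, in place of code of your own. Each camera call takes 0.05 s, during which the arm holds its last target. There are 200 camera calls.

## Working session

There is one attempt and no reset: what is moved stays moved. The work goes in short steps, Python scripts to look and compute and a shell command to move; the robot and the scene stay as the last step left them, time stands still between calls to the robot, and variables do not carry over. Pictures are saved under pics/ and viewed, at most 14 in all, crops included, and the job is handed in when it is done.

```bash
mkdir -p pics; python3 - <<'E'
from plant import *
import cv2,numpy as np
s=get_state();print(s)
for n in("scene","side","wrist"):
    d=snapshot(n);cv2.imwrite(f"pics/{n}0.png",d["frame"][:,:,::-1])
    print(n,d["mtx"],d.get("xyz"),d.get("orientation"),d.get("mount"))
E
```

```text
{'clock': 0.0, 'q': array([ 1.15879005,  0.68999621, -0.19456829,  1.5663208 ,  0.15729584,
        0.90248912, -0.21514965]), 'qd': array([ 2.19752695e-03, -4.79600302e-04, -3.99123550e-04,  1.09546095e-03,
        1.05829244e-03, -2.90042766e-05,  1.24631835e-04]), 'joint_torque': array([ 8.35579049e-04, -5.27571845e+01, -1.26688544e+00, -1.53428507e+01,
       -5.27012197e-02,  6.43153035e-03,  1.80938632e-04]), 'tool_pos': array([ 0.26920714, -0.56336159,  0.23790996]), 'eef_rot': array([ 9.75251510e-01,  2.21096508e-01, -2.45271307e-04, -8.75907681e-04]), 'contact_force': array([ 0.00536826, -0.26727635,  0.80529164]), 'moment': array([-0.03117406, -0.00211866, -0.01668148]), 'finger_force': 0.0, 'opening': 1.0004419599657308}
scene [[502.97537832   0.         312.414918  ]
 [  0.         502.97537832 198.27456728]
 [  0.           0.           1.        ]] [1.01752093 0.78302075 0.96338397] [ 0.26885803  0.87984269 -0.37725231 -0.10617392] None
side [[429.84646501   0.         322.92536569]
 [  0.         429.84646501 200.74982985]
 [  0.           0.           1.        ]] [0.16314728 0.81162133 0.75647385] [-0.17646087  0.88311478 -0.42793851  0.0764099 ] None
wrist [[340.10903633   0.         319.26713061]
 [  0.         340.10903633 197.16855675]
 [  0.           0.           1.        ]] None None [[-8.74188276e-04 -9.62457124e-01 -2.71432350e-01  6.92103934e-02]
 [ 9.99999613e-01 -8.68891538e-04 -1.39692587e-04  1.07800594e-03]
 [-1.01397147e-04 -2.71432367e-01  9.62457511e-01 -1.45614373e-01]
 [ 0.00000000e+00  0.00000000e+00  0.00000000e+00  1.00000000e+00]]
```

View pics/scene0.png

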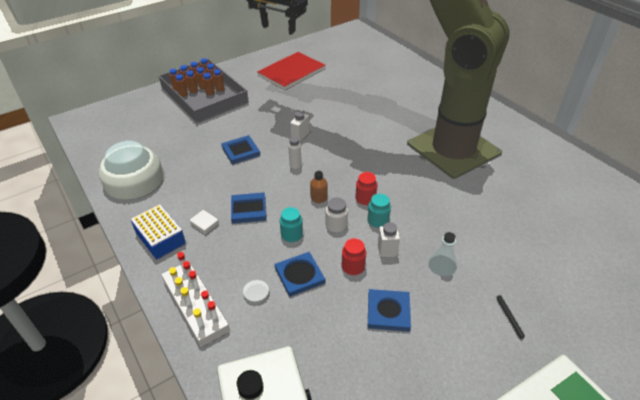

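View pics/side0.png

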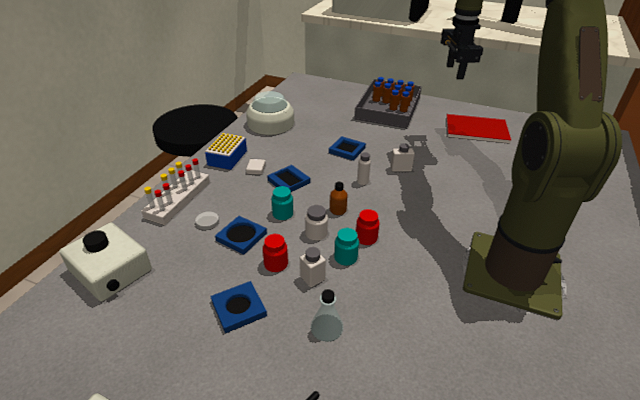

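```bash
cat > h.py <<'E'
from plant import *
import cv2,numpy as np
from scipy.spatial.transform import Rotation as R
def cam(name,save=None):
    s=get_state();d=snapshot(name)
    if name=="wrist":
        T=np.eye(4);T[:3,:3]=R.from_quat(s["eef_rot"]).as_matrix();T[:3,3]=s["tool_pos"]
        T=T@d["mount"]
    else:
        T=np.eye(4);T[:3,:3]=R.from_quat(d["orientation"]).as_matrix();T[:3,3]=d["xyz"]
    if save: cv2.imwrite(f"pics/{save}.png",d["frame"][:,:,::-1])
    return d["frame"],d["mtx"],T
def cast(px,K,T,z):
    px=np.atleast_2d(px).astype(float)
    r=np.c_[px,np.ones(len(px))]@np.linalg.inv(K).T@T[:3,:3].T
    return T[:3,3]+r*((z-T[2,3])/r[:,2])[:,None]
def proj(P,K,T):
    c=(np.atleast_2d(P)-T[:3,3])@T[:3,:3]; c=c@K.T; return c[:,:2]/c[:,2:]
E
python3 - <<'E'
from h import *
for n,seed in(("scene",dict(obl=(300,115,.086),slim=(295,142,.096),wide=(337,203,.076),sq=(390,229,.086),amb=(319,175,.09),flask=(450,238,.106),c1=(240,149,.018),c2=(248,207,.018),c3=(300,272,.018),c4=(389,309,.018),r1=(366,177,.076),t1=(379,199,.076),t2=(290,213,.076),r2=(354,244,.076))),
 ("side",dict(obl=(403,147,.086),slim=(365,155,.096),wide=(317,211,.076),sq=(312,253,.086),amb=(340,185,.09),flask=(328,294,.106),c1=(348,148,.018),c2=(288,178,.018),c3=(241,234,.018),c4=(238,306,.018),r1=(368,215,.076),t1=(347,234,.076),t2=(282,192,.076),r2=(275,240,.076)))):
    f,K,T=cam(n)
    for k,v in seed.items(): print(n,k,cast(v[:2],K,T,v[2])[0].round(3))
s=get_state();print(R.from_quat(s["eef_rot"]).as_matrix().round(3))
E
```

```text
scene obl [ 0.353 -0.312  0.086]
scene slim [ 0.443 -0.195  0.096]
scene wide [0.477 0.055 0.076]
scene sq [0.431 0.206 0.086]
scene amb [ 0.463 -0.046  0.09 ]
scene flask [0.351 0.316 0.106]
scene c1 [ 0.547 -0.349  0.018]
scene c2 [ 0.646 -0.115  0.018]
scene c3 [0.649 0.147 0.018]
scene c4 [0.541 0.344 0.018]
scene r1 [0.356 0.019 0.076]
scene t1 [0.381 0.104 0.076]
scene t2 [0.593 0.018 0.076]
scene r2 [0.524 0.188 0.076]
side obl [ 0.349 -0.308  0.086]
side slim [ 0.436 -0.205  0.096]
side wide [0.474 0.058 0.076]
side sq [0.424 0.204 0.086]
side amb [ 0.453 -0.048  0.09 ]
side flask [0.345 0.311 0.106]
side c1 [ 0.532 -0.343  0.018]
side c2 [ 0.638 -0.113  0.018]
side c3 [0.641 0.152 0.018]
side c4 [0.533 0.347 0.018]
side r1 [0.353 0.023 0.076]
side t1 [0.378 0.107 0.076]
side t2 [0.588 0.023 0.076]
side r2 [0.522 0.191 0.076]
[[ 0.902  0.431 -0.   ]
 [ 0.431 -0.902  0.001]
 [-0.    -0.001 -1.   ]]
```

```bash
python3 -m jog '[[[0.041,-0.028,-0.008,0,0,0],[0.041,-0.028,-0.008,0,0,0],[0.041,-0.028,-0.008,0,0,0],[0.041,-0.028,-0.008,0,0,0],[0.041,-0.028,-0.008,0,0,0],[0.041,-0.028,-0.008,0,0,0],[0.041,-0.028,-0.008,0,0,0],[0.041,-0.028,-0.008,0,0,0],[0,0,0,0,0,0.148],[0,0,0,0,0,0.148],[0,0,0,0,0,0.148],[0,0,0,0,0,0]]]' 0.0881 25
python3 -c "
from h import *
cam('wrist','w1')"
```

```text
clock: 1.75
tool_pos: [0.4689, -0.2202, 0.3027]
eef_rot: [1.0, 0.002, -0.0, 0.0]
contact_force: [0.8, -0.3, -0.8]
opening: 1.0
finger_force: 0.0
```

View pics/w1.png

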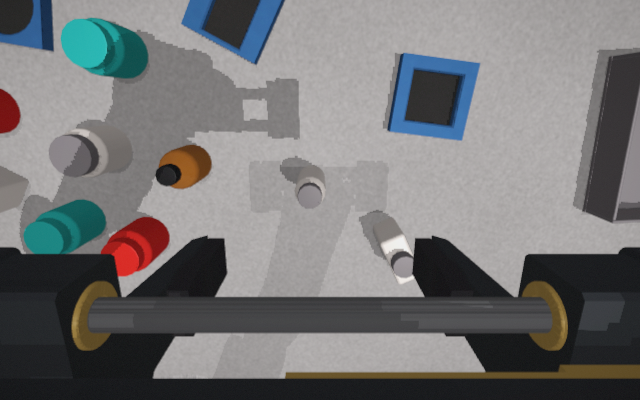

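```bash
python3 -m jog '[[[-0.025,0,0,0,0,0],[-0.025,0,0,0,0,0],[-0.025,0,0,0,0,0],[0,0,0,0,0,0],[0,0,0,0,0,0]]]'
python3 - <<'E'
from h import *
f,K,T=cam('wrist','w2');np.savez('w2',f=f,K=K,T=T)
E
python3 -m jog '[[[0,-0.05,0,0,0,0],[0,-0.05,0,0,0,0],[0,-0.05,0,0,0,0],[0,-0.05,0,0,0,0],[0,-0.05,0,0,0,0],[0,-0.05,0,0,0,0],[0,-0.05,0,0,0,0],[0,-0.05,0,0,0,0],[0,0,0,0,0,0],[0,0,0,0,0,0]]]'
python3 - <<'E'
from h import *
f,K,T=cam('wrist','w3');np.savez('w3',f=f,K=K,T=T)
a=cv2.imread('pics/w2.png')[:290];b=cv2.imread('pics/w3.png')[:290]
cv2.imwrite('pics/w23.png',np.vstack([a,b]))
for n in('w2','w3'):
    d=np.load(n+'.npz');f,K,T=d['f'],d['K'],d['T']
    hsv=cv2.cvtColor(f,cv2.COLOR_RGB2HSV)
    m=cv2.inRange(hsv,(100,120,60),(125,255,255));m[250:]=0
    for c in cv2.findContours(m,cv2.RETR_EXTERNAL,cv2.CHAIN_APPROX_NONE)[0]:
        if cv2.contourArea(c)<1500: continue
        w=cast(c[:,0],K,T,.018)[:,:2]*1000
        r=cv2.minAreaRect(w.astype(np.float32));print(n,'blue',c[:,0].mean(0).round(),np.round(r[0],1),np.round(r[1],1),round(r[2],1))
        # pocket: dark hole inside
        mm=np.zeros_like(m);cv2.drawContours(mm,[c],-1,255,-1);mm=cv2.bitwise_and(mm,cv2.bitwise_not(m))
        for h in cv2.findContours(mm,cv2.RETR_EXTERNAL,cv2.CHAIN_APPROX_NONE)[0]:
            if cv2.contourArea(h)<500: continue
            w=cast(h[:,0],K,T,.018)[:,:2]*1000
            r=cv2.minAreaRect(w.astype(np.float32));print('   pocket',np.round(r[0],1),np.round(r[1],1),round(r[2],1))
E
```

```text
clock: 2.42
tool_pos: [0.3951, -0.2206, 0.303]
eef_rot: [1.0, 0.002, 0.001, 0.0]
contact_force: [0.0, 0.2, 0.2]
opening: 0.999
finger_force: 0.0
clock: 3.72
tool_pos: [0.3933, 0.1793, 0.3024]
eef_rot: [1.0, 0.001, -0.0, 0.0]
contact_force: [-0.8, -0.8, -0.6]
opening: 1.0
finger_force: 0.0
w2 blue [438.  36.] [ 539.  -357.7] [94.  85.9] 82.9
   pocket [ 541.8 -358.1] [56.8 57.3] 83.0
w3 blue [183.  36.] [538.6 335.7] [95.7 90.6] 50.5
   pocket [538.8 335.2] [47.5 47.8] 0.1
```

View pics/w23.png

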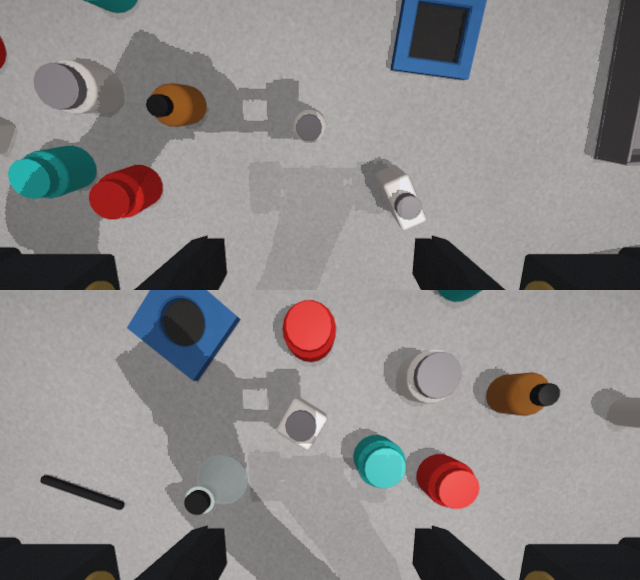

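```bash
python3 - <<'E'
from h import *
def blob(n,seed,z,box=45,zc=None):
    d=np.load(n+'.npz');f,K,T=d['f'],d['K'],d['T']
    x,y=seed; c=f[y-2:y+3,x-2:x+3].reshape(-1,3).mean(0)
    m=(np.abs(f.astype(float)-c).max(2)<14).astype(np.uint8)*255
    mm=np.zeros_like(m);mm[max(0,y-box):y+box,x-box:x+box]=255;m&=mm
    m=cv2.morphologyEx(m,cv2.MORPH_OPEN,np.ones((3,3),np.uint8))
    cc=[k for k in cv2.findContours(m,cv2.RETR_EXTERNAL,cv2.CHAIN_APPROX_NONE)[0] if cv2.pointPolygonTest(k,(x,y),False)>=0]
    if not cc: print(n,seed,'none',c);return
    w=cast(cc[0][:,0],K,T,z)[:,:2].astype(np.float32)*1000
    (cx,cy),r=cv2.minEnclosingCircle(w);R_=cv2.minAreaRect(w)
    print(n,seed,c.round(),'circ',round(cx,1),round(cy,1),'D',round(2*r,1),'rect',np.round(R_[0],1),np.round(R_[1],1),round(R_[2],1))
blob('w2',(309,127),.096);blob('w2',(407,206),.086);blob('w2',(62,86),.076);blob('w2',(155,104),.09)
blob('w3',(301,136),.086);blob('w3',(437,85),.076);blob('w3',(198,212),.106);blob('w3',(545,105),.09)
# white tops for yaw
for n,(x,y) in(('w2',(407,206)),('w3',(301,136))):
    d=np.load(n+'.npz');f,K,T=d['f'],d['K'],d['T']
    g=f.min(2);m=(g>205).astype(np.uint8)*255
    mm=np.zeros_like(m);mm[y-38:y+38,x-38:x+38]=255;m&=mm
    m=cv2.morphologyEx(m,cv2.MORPH_OPEN,np.ones((3,3),np.uint8))
    p=np.argwhere(m>0)[:,::-1]
    w=cast(p,K,T,.068)[:,:2].astype(np.float32)*1000
    r=cv2.minAreaRect(w);print(n,len(p),np.round(r[0],1),np.round(r[1],1),round(r[2],1),'long/corners',cv2.boxPoints(r).round().tolist())
E
```

```text
w2 (309, 127) [103.  99. 102.] circ 439.4 -210.6 D 26.9 rect [ 439.7 -210.2] [26.  24.5] 0.1
w2 (407, 206) [159. 154. 157.] circ 370.2 -340.8 D 79.7 rect [ 370.6 -339.7] [66.  54.1] 0.1
w2 (62, 86) [131. 126. 130.] circ 479.5 53.5 D 46.1 rect [479.5  53.3] [44.1 45.7] 77.4
w2 (155, 104) [25. 25. 26.] circ 460.8 -58.9 D 26.0 rect [461.  -58.9] [19.7 25.8] 0.1
w3 (301, 136) [107. 103. 106.] circ 428.3 198.0 D 32.1 rect [428.6 198.3] [29.6 31.2] 89.8
w3 (437, 85) [163. 157. 160.] circ 479.5 54.7 D 132.3 rect [478.4  54.7] [ 88.  100.6] 0.1
w3 (198, 212) [34. 33. 33.] circ 350.8 308.0 D 28.0 rect [349.5 308.4] [24.3 25.2] 21.2
w3 (545, 105) [56. 55. 57.] circ 460.0 -54.6 D 20.5 rect [460.1 -54.3] [19.6 18.1] 10.1
w2 426 [ 351.3 -322.3] [59.4 27.2] 25.2 long/corners [[319.0, -323.0], [330.0, -347.0], [384.0, -322.0], [372.0, -297.0]]
w3 153 [420.  183.6] [12.1 40.1] 66.8 long/corners [[399.0, 186.0], [436.0, 170.0], [441.0, 181.0], [404.0, 197.0]]
```

```bash
python3 -m jog '[[[0.04,0.04,0,0,0,0],[0.04,0.04,0,0,0,0],[0.04,0.04,0,0,0,0],[0.04,0.04,0,0,0,0],[0,0,0,0,0,0],[0,0,0,0,0,0]]]'
python3 - <<'E'
from h import *
f,K,T=cam('wrist','w4');np.savez('w4',f=f,K=K,T=T)
for n in('w4','w3','w2'):
    d=np.load(n+'.npz');f,K,T=d['f'],d['K'],d['T']
    hsv=cv2.cvtColor(f,cv2.COLOR_RGB2HSV)
    m=cv2.inRange(hsv,(100,120,40),(125,255,255));m[250:]=0
    for c in cv2.findContours(m,cv2.RETR_EXTERNAL,cv2.CHAIN_APPROX_NONE)[0]:
        if cv2.contourArea(c)<1500: continue
        w=cast(c[:,0],K,T,.018)[:,:2]*1000
        r=cv2.minAreaRect(w.astype(np.float32));print(n,'blue',c[:,0].mean(0).round(),np.round(r[0],1),np.round(r[1],1),round(r[2],1))
        mm=np.zeros_like(m);cv2.drawContours(mm,[c],-1,255,-1);mm=cv2.bitwise_and(mm,cv2.bitwise_not(m))
        for h in cv2.findContours(mm,cv2.RETR_EXTERNAL,cv2.CHAIN_APPROX_NONE)[0]:
            if cv2.contourArea(h)<500: continue
            w=cast(h[:,0],K,T,.018)[:,:2]*1000
            r=cv2.minAreaRect(w.astype(np.float32));print('   pocket',np.round(r[0],1),np.round(r[1],1),round(r[2],1),cv2.boxPoints(r).round().tolist())
d=np.load('w2.npz');print(cast((407,206),d['K'],d['T'],.086))
a=cv2.resize(cv2.imread('pics/w4.png')[:250],(800,312));b=cv2.imread('pics/w3.png')
b=cv2.resize(b[90:190,250:350],(280,280),interpolation=cv2.INTER_CUBIC);e=cv2.imread('pics/w2.png');e=cv2.resize(e[150:250,357:457],(280,280),interpolation=cv2.INTER_CUBIC)
o=np.zeros((592,800,3),np.uint8);o[:312]=a;o[312:,:280]=b;o[312:,300:580]=e;cv2.imwrite('pics/w4c.png',o)
E
```

```text
clock: 4.53
tool_pos: [0.5526, 0.019, 0.3024]
eef_rot: [1.0, 0.0, -0.001, -0.0]
contact_force: [-0.2, 0.8, -0.8]
opening: 1.001
finger_force: 0.0
w4 blue [604. 165.] [ 543.9 -352.4] [103.8  90.5] 82.9
   pocket [ 544.3 -353.3] [50.3 58. ] 83.1 [[512.0, -375.0], [570.0, -382.0], [576.0, -332.0], [519.0, -325.0]]
w4 blue [ 73. 165.] [541.8 333.3] [96.3 98.6] 50.7
   pocket [541.  333.2] [46.5 43.5] 39.6 [[509.0, 335.0], [537.0, 302.0], [573.0, 331.0], [545.0, 365.0]]
w4 blue [216.  76.] [649.3 140.5] [93.7 91. ] 80.5
   pocket [649.1 139.6] [68.2 70.6] 86.6 [[612.0, 108.0], [682.0, 103.0], [686.0, 172.0], [616.0, 176.0]]
w4 blue [435.  81.] [ 643.8 -121.3] [93.3 92. ] 62.5
   pocket [ 643.3 -120.7] [44.6 76.7] 62.6 [[599.0, -123.0], [667.0, -158.0], [688.0, -119.0], [619.0, -83.0]]
w3 blue [183.  36.] [538.6 335.7] [95.7 90.6] 50.5
   pocket [538.8 334.7] [47.5 46.9] 0.1 [[515.0, 358.0], [515.0, 311.0], [563.0, 311.0], [563.0, 358.0]]
w2 blue [438.  36.] [ 539.  -357.7] [94.  85.9] 82.9
   pocket [ 541.5 -357.8] [56.3 56.7] 83.0 [[510.0, -382.0], [566.0, -389.0], [573.0, -333.0], [517.0, -326.0]]
[[ 0.35290816 -0.31976673  0.086     ]]
```

View pics/w4c.png

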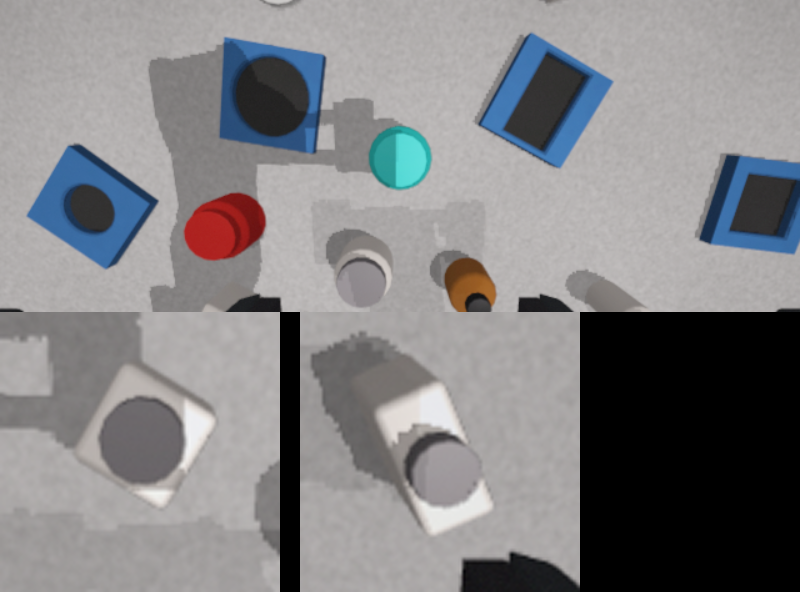

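```bash
python3 -m jog '[[[-0.0365,-0.017,0,0,0,0],[-0.0365,-0.0175,0,0,0,0],[0,0,0.04,0,0,-0.131],[0,0,0.04,0,0,-0.131],[0,0,0.04,0,0,-0.131],[0,0,0.04,0,0,-0.131],[0,0,0,0,0,0],[0,0,0,0,0,0]]]' 0.076 25
python3 - <<'E'
from h import *
f,K,T=cam('wrist','w5')
E
```

```text
clock: 5.58
tool_pos: [0.4807, 0.0548, 0.144]
eef_rot: [0.966, 0.259, 0.001, 0.0]
contact_force: [-0.7, 0.8, -0.1]
opening: 0.859
finger_force: 0.0
```

View pics/w5.png

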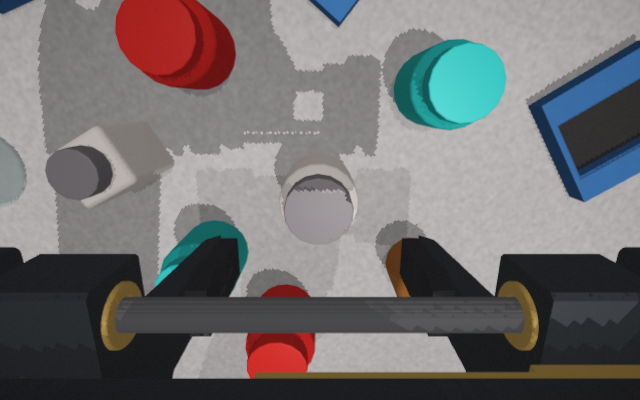

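```bash
python3 -m jog '[[[0,0,0.03,0,0,0],[0,0,0.03,0,0,0],[0,0,0.03,0,0,0],[0,0,0.028,0,0,0],[0,0,0,0,0,0],[0,0,0,0,0,0]]]'
python3 -m jog '[[[0,0,0,0,0,0],[0,0,0,0,0,0],[0,0,0,0,0,0],[0,0,0,0,0,0],[0,0,0,0,0,0],[0,0,0,0,0,0]]]' 0.05 25
```

```text
clock: 6.38
tool_pos: [0.4815, 0.0544, 0.0263]
eef_rot: [0.966, 0.26, 0.001, 0.0]
contact_force: [-0.2, 0.2, 0.0]
opening: 0.862
finger_force: 0.0
clock: 7.12
tool_pos: [0.4808, 0.0545, 0.0256]
eef_rot: [0.966, 0.26, 0.001, -0.0]
contact_force: [-1.2, 0.1, 6.9]
opening: 0.648
finger_force: 25.0
```

```bash
python3 -m jog '[[[0,0,-0.035,0,0,0],[0,0,-0.035,0,0,0],[0,0,-0.035,0,0,0],[0,0,-0.035,0,0,0],[0,0,0,0,0,0],[0.038,0.002,0,0,0,0],[0.038,0.002,0,0,0,0],[0.038,0.002,0,0,0,0],[0.038,0.002,0,0,0,0],[0.038,0.002,0,0,0,0],[0,0,0,0,0,0],[0,0,0,0,0,0]]]'
python3 -m jog '[[[0,0,0.03,0,0,0],[0,0,0.03,0,0,0],[0,0,0.03,0,0,0],[0,0,0.02,0,0,0],[0,0,0,0,0,0],[0,0,0,0,0,0]]]'
```

```text
clock: 8.62
tool_pos: [0.648, 0.1399, 0.1629]
eef_rot: [0.966, 0.26, -0.002, 0.0]
contact_force: [0.6, -0.2, -2.1]
opening: 0.649
finger_force: 25.0
clock: 9.38
tool_pos: [0.6504, 0.1409, 0.0557]
eef_rot: [0.966, 0.26, 0.001, 0.0]
contact_force: [-0.3, 0.2, -1.7]
opening: 0.648
finger_force: 25.0
```

```bash
python3 -m jog '[[[0,0,0.008,0,0,0],[0,0,0.008,0,0,0],[0,0,0.0065,0,0,0],[0,0,0,0,0,0],[0,0,0,0,0,0]]]'
python3 - <<'E'
from h import *
cam('scene','s1');f=cv2.imread('pics/s1.png')[170:320,200:400];cv2.imwrite('pics/s1c.png',cv2.resize(f,(600,450)))
E
```

```text
clock: 10.0
tool_pos: [0.6496, 0.1408, 0.032]
eef_rot: [0.966, 0.26, -0.0, 0.0]
contact_force: [0.2, 0.9, -2.4]
opening: 0.648
finger_force: 25.0
```

View pics/s1c.png

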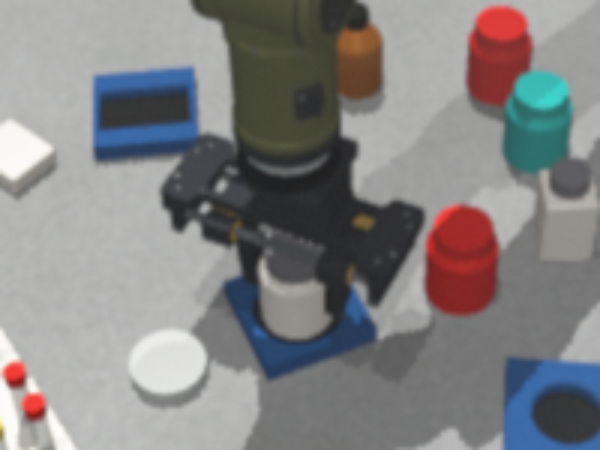

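```bash
python3 -m jog '[[[0,0,0.001,0,0,0],[0,0,0,0,0,0],[0,0,0,0,0,0]]]'
python3 -m jog '[[[0,0,0,0,0,0],[0,0,0,0,0,0],[0,0,0,0,0,0],[0,0,-0.02,0,0,0],[0,0,-0.05,0,0,0],[0,0,-0.05,0,0,0],[0,0,-0.04,0,0,0],[0,0,0,0,0,0]]]' 0.074
python3 -m jog '[[[-0.041,-0.04,0,0,0,0],[-0.041,-0.04,0,0,0,0],[-0.041,-0.04,0,0,0,0],[-0.04,-0.04,0,0,0,0],[0,0,0,0,0,0.155],[0,0,0,0,0,0.155],[0,0,0,0,0,0.155],[0,0,0,0,0,0.155],[0,0,0,0,0,0.155],[0,0,0,0,0,0.155],[0,0,0,0,0,0.152],[0,0,0,0,0,0]]]' 0.066
python3 - <<'E'
from h import *
f,K,T=cam('wrist','w6')
print(cast((318,209),K,T,.086))
E
```

```text
clock: 10.42
tool_pos: [0.6498, 0.1408, 0.0317]
eef_rot: [0.966, 0.26, 0.0, 0.0]
contact_force: [-1.6, -1.2, 4.6]
opening: 0.645
finger_force: 25.0
clock: 11.42
tool_pos: [0.6524, 0.1417, 0.1966]
eef_rot: [0.966, 0.26, 0.005, -0.0]
contact_force: [-1.3, -0.2, -1.0]
opening: 0.84
finger_force: 0.0
clock: 12.92
tool_pos: [0.428, 0.1973, 0.1911]
eef_rot: [0.962, -0.274, -0.0, 0.0]
contact_force: [0.5, 0.0, -0.4]
opening: 0.752
finger_force: 0.0
[[0.41962891 0.20244008 0.086     ]]
```

View pics/w6.png

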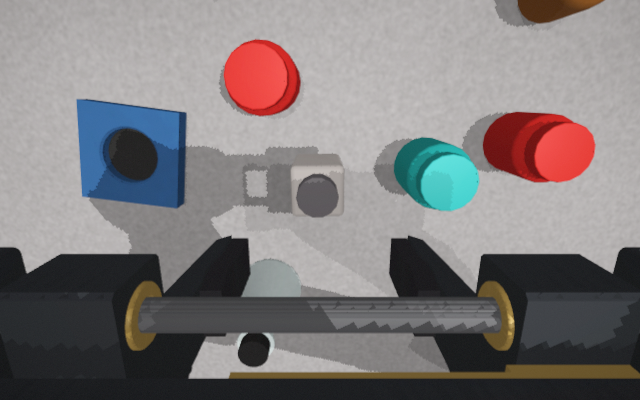

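```bash
python3 -m jog '[[[0,0,0.031,0,0,0],[0,0,0.031,0,0,0],[0,0,0.031,0,0,0],[0,0,0.032,0,0,0],[0,0,0.032,0,0,0],[0,0,0,0,0,0],[0,0,0,0,0,0]]]'
python3 -m jog '[[[0,0,0,0,0,0],[0,0,0,0,0,0],[0,0,0,0,0,0],[0,0,0,0,0,0],[0,0,0,0,0,0],[0,0,0,0,0,0]]]' 0.035 25
```

```text
clock: 13.85
tool_pos: [0.4287, 0.1975, 0.0349]
eef_rot: [0.962, -0.274, 0.0, -0.0]
contact_force: [0.7, -0.2, -0.5]
opening: 0.747
finger_force: 0.0
clock: 14.6
tool_pos: [0.4292, 0.1979, 0.035]
eef_rot: [0.962, -0.274, 0.001, -0.001]
contact_force: [0.4, -0.1, 6.8]
opening: 0.501
finger_force: 25.0
```

```bash
python3 -m jog '[[[0,0,-0.04,0,0,0],[0,0,-0.04,0,0,0],[0,0,-0.04,0,0,0],[0,0,-0.03,0,0,0],[0,0,0,0,0,0]]]'
python3 -m jog '[[[0.039,0.041,0,0,0,0],[0.039,0.041,0,0,0,0],[0.039,0.041,0,0,0,0],[0.039,0.041,0,0,0,0],[0.039,0.041,0,0,0,0],[0.039,0.041,0,0,0,0],[0.039,0.041,0,0,0,0],[0.039,0.041,0,0,0,0],[0.039,0.041,0,0,0,0],[0.039,0.041,0,0,0,0],[0,0,0,0,0,0],[0,0,0,0,0,0]]]'
python3 -m jog '[[[0,0,0,0,0,-0.109],[0,0,0,0,0,-0.109],[0,0,0,0,0,-0.109],[0,0,0,0,0,-0.109],[0,0,0.03,0,0,0],[0,0,0.03,0,0,0],[0,0,0.03,0,0,0],[0,0,0.03,0,0,0],[0,0,0,0,0,0],[0,0,0,0,0,0]]]'
python3 - <<'E'
from h import *
s=get_state();print(s['tool_pos'],R.from_quat(s['eef_rot']).as_matrix()[:,0])
f,K,T=cam('wrist','w7')
E
```

```text
clock: 15.22
tool_pos: [0.4293, 0.1978, 0.1859]
eef_rot: [0.962, -0.275, 0.001, -0.001]
contact_force: [0.0, -0.6, -2.7]
opening: 0.496
finger_force: 25.0
clock: 16.73
tool_pos: [0.5422, -0.3552, 0.1821]
eef_rot: [0.962, -0.274, -0.002, -0.001]
contact_force: [-1.6, 1.2, -2.5]
opening: 0.497
finger_force: 25.0
clock: 17.98
tool_pos: [0.544, -0.3557, 0.0651]
eef_rot: [0.998, -0.059, 0.001, -0.0]
contact_force: [0.2, 0.3, -0.9]
opening: 0.492
finger_force: 25.0
[ 0.54402302 -0.35568098  0.06506243] [ 0.9929591  -0.11845331  0.00102353]
```

View pics/w7.png

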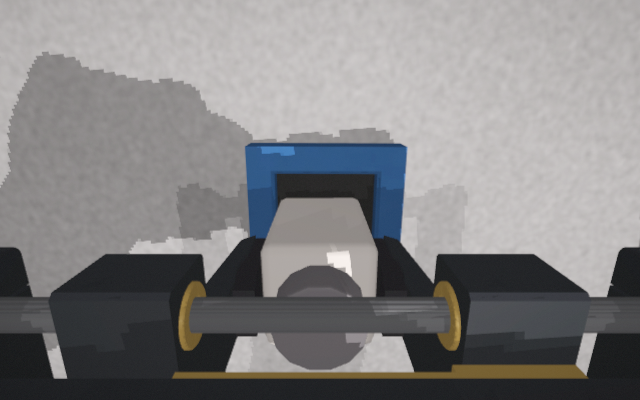

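```bash
python3 -m jog '[[[-0.002,0.003,0,0,0,0],[0,0,0.008,0,0,0],[0,0,0.008,0,0,0],[0,0,0.006,0,0,0],[0,0,0,0,0,0],[0,0,0,0,0,0]]]'
```

```text
clock: 18.77
tool_pos: [0.5409, -0.3593, 0.042]
eef_rot: [0.998, -0.06, -0.0, -0.0]
contact_force: [0.1, -0.3, -1.9]
opening: 0.496
finger_force: 25.0
```

```bash
python3 -m jog '[[[0,0,0.0015,0,0,0],[0,0,0,0,0,0],[0,0,0,0,0,0]]]'
python3 -m jog '[[[0,0,0,0,0,0],[0,0,0,0,0,0],[0,0,0,0,0,0],[0,0,-0.02,0,0,0],[0,0,-0.05,0,0,0],[0,0,-0.05,0,0,0],[0,0,-0.04,0,0,0],[0,0,0,0,0,0]]]' 0.062
python3 -m jog '[[[-0.0295,-0.034,0,0,0,0],[-0.0295,-0.034,0,0,0,0],[-0.0295,-0.034,0,0,0,0],[-0.0295,-0.034,0,0,0,0],[0,0,0,0,0,0],[0,0,0,0,0,0]]]' 0.062
python3 - <<'E'
from h import *
f,K,T=cam('wrist','w8')
s=get_state();print(s['tool_pos'])
# expected pixel of slim cap, and blob there
p=proj([[.4397,-.2104,.096]],K,T)[0];print('expected',p)
x,y=p.round().astype(int);c=np.median(f[y-3:y+4,x-3:x+4].reshape(-1,3),0);print(c)
m=(np.abs(f.astype(float)-c).max(2)<14).astype(np.uint8);m[:max(0,y-40)]=0;m[y+40:]=0;m[:,:x-40]=0;m[:,x+40:]=0
m=cv2.morphologyEx(m,cv2.MORPH_OPEN,np.ones((3,3),np.uint8))
for k in cv2.findContours(m,0,1)[0]:
    if cv2.contourArea(k)>150:
        q=cast(k[:,0],K,T,.096)[:,:2].astype(np.float32)*1000;print(cv2.minEnclosingCircle(q))
a=cv2.imread('pics/w8.png');cv2.imwrite('pics/w8c.png',a[:300])
E
```

```text
clock: 19.15
tool_pos: [0.5411, -0.3595, 0.0411]
eef_rot: [0.998, -0.06, 0.0, 0.0]
contact_force: [-1.0, 0.2, 2.3]
opening: 0.496
finger_force: 25.0
clock: 20.15
tool_pos: [0.5432, -0.3607, 0.206]
eef_rot: [0.998, -0.06, 0.004, 0.002]
contact_force: [0.6, -0.1, 0.2]
opening: 0.705
finger_force: 0.0
clock: 20.9
tool_pos: [0.4405, -0.2108, 0.2009]
eef_rot: [0.998, -0.06, 0.0, 0.0]
contact_force: [0.2, -0.5, 0.2]
opening: 0.703
finger_force: 0.0
[ 0.44078066 -0.21128621  0.20082288]
expected [317.24775399 197.36918194]
[90. 86. 89.]
((440.51953125, -210.94674682617188), 13.003182411193848)
```

View pics/w8c.png

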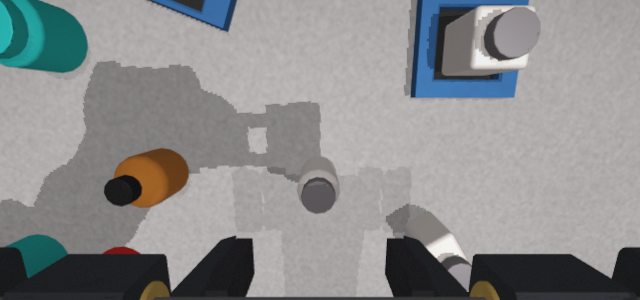

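```bash
python3 -m jog '[[[0,0,0.033,0,0,0],[0,0,0.033,0,0,0],[0,0,0.033,0,0,0],[0,0,0.033,0,0,0],[0,0,0.033,0,0,0],[0,0,0,0,0,0],[0,0,0,0,0,0]]]'
python3 -m jog '[[[0,0,0,0,0,0],[0,0,0,0,0,0],[0,0,0,0,0,0],[0,0,0,0,0,0],[0,0,0,0,0,0],[0,0,0,0,0,0]]]' 0.025 20
```

```text
clock: 21.82
tool_pos: [0.4407, -0.2111, 0.0363]
eef_rot: [0.998, -0.06, 0.001, 0.0]
contact_force: [0.3, -0.2, 1.0]
opening: 0.704
finger_force: 0.0
clock: 22.58
tool_pos: [0.4404, -0.2104, 0.0363]
eef_rot: [0.998, -0.06, 0.001, 0.0]
contact_force: [-0.3, 0.1, 5.9]
opening: 0.397
finger_force: 20.0
```

```bash
python3 -m jog '[[[0,0,-0.04,0,0,0],[0,0,-0.04,0,0,0],[0,0,-0.04,0,0,0],[0,0,-0.03,0,0,0],[0,0,0,0,0,0]]]'
python3 -m jog '[[[0.0027,-0.0461,0,0,0,0],[0.0027,-0.0461,0,0,0,0],[0.0027,-0.0461,0,0,0,0],[0.0027,-0.0461,0,0,0,0],[0.0027,-0.0461,0,0,0,0],[0.0027,-0.0461,0,0,0,0],[0.0027,-0.0461,0,0,0,0],[0.0027,-0.0461,0,0,0,0],[0.0027,-0.0461,0,0,0,0],[0.0027,-0.0461,0,0,0,0],[0.0027,-0.0461,0,0,0,0],[0.0027,-0.0461,0,0,0,0]]]'
python3 -m jog '[[[0,0,0,0,0,0],[0,0,0.03,0,0,0],[0,0,0.03,0,0,0],[0,0,0.03,0,0,0],[0,0,0.03,0,0,0],[0,0,0,0,0,0],[0,0,0,0,0,0]]]'
python3 - <<'E'
from h import *
f,K,T=cam('wrist','w9');s=get_state();print(s['tool_pos'])
cv2.imwrite('pics/w9c.png',cv2.imread('pics/w9.png')[80:380])
print(proj([[.539,.335,.018],[.539+.026,.335,.018]],K,T))
E
```

```text
clock: 23.2
tool_pos: [0.441, -0.2108, 0.1875]
eef_rot: [0.998, -0.06, 0.002, 0.001]
contact_force: [-0.3, -1.1, -0.3]
opening: 0.403
finger_force: 20.0
clock: 24.7
tool_pos: [0.5378, 0.3359, 0.1836]
eef_rot: [0.998, -0.06, -0.001, 0.001]
contact_force: [1.3, 0.6, -0.6]
opening: 0.4
finger_force: 20.0
clock: 25.58
tool_pos: [0.5388, 0.3345, 0.066]
eef_rot: [0.998, -0.06, 0.0, 0.0]
contact_force: [-0.1, -0.2, 0.1]
opening: 0.402
finger_force: 20.0
[0.53919258 0.33493217 0.06661288]
[[316.36335497 221.39044394]
 [310.84838389 179.64053566]]
```

View pics/w9c.png

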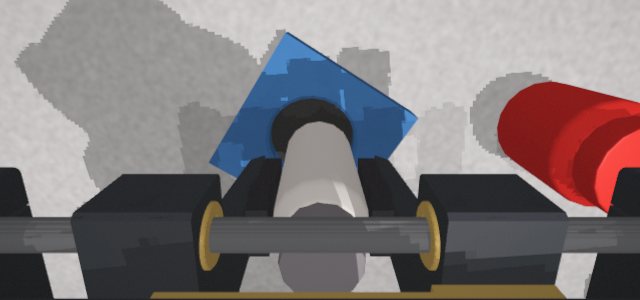

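```bash
python3 -m jog '[[[0.001,-0.003,0,0,0,0],[0,0,0.008,0,0,0],[0,0,0.008,0,0,0],[0,0,0.0075,0,0,0],[0,0,0,0,0,0],[0,0,0,0,0,0]]]'
```

```text
clock: 26.38
tool_pos: [0.5397, 0.3379, 0.0419]
eef_rot: [0.998, -0.06, -0.0, 0.0]
contact_force: [0.6, -0.2, -1.0]
opening: 0.394
finger_force: 20.0
```

```bash
python3 -m jog '[[[0,0,0.001,0,0,0],[0,0,0,0,0,0],[0,0,0,0,0,0]]]'
python3 -m jog '[[[0,0,0,0,0,0],[0,0,0,0,0,0],[0,0,0,0,0,0],[0,0,-0.02,0,0,0],[0,0,-0.05,0,0,0],[0,0,-0.05,0,0,0],[0,0,-0.04,0,0,0],[0,0,0,0,0,0]]]' 0.06
python3 -m jog '[[[-0.0076,0.0483,0,0,0,0],[-0.0076,0.0483,0,0,0,0],[-0.0076,0.0483,0,0,0,0],[-0.0076,0.0483,0,0,0,0],[-0.0076,0.0483,0,0,0,0],[-0.0076,0.0483,0,0,0,0],[-0.0076,0.0483,0,0,0,0],[-0.0076,0.0483,0,0,0,0],[-0.0076,0.0483,0,0,0,0],[-0.0076,0.0483,0,0,0,0],[-0.0076,0.0483,0,0,0,0],[-0.0076,0.0483,0,0,0,0]]]'
python3 -m jog '[[[-0.0076,0.0483,0,0,0,0],[-0.0076,0.0483,0,0,0,0],[0,0,0,0,0,-0.133],[0,0,0,0,0,-0.133],[0,0,0,0,0,-0.133],[0,0,0,0,0,-0.133],[0,0,0,0,0,0],[0,0,0,0,0,0]]]'
python3 - <<'E'
from h import *
f,K,T=cam('wrist','w10');s=get_state();print(s['tool_pos'],R.from_quat(s['eef_rot']).as_matrix()[:,0])
print(proj([[.353,-.3198,.086]],K,T))
cv2.imwrite('pics/w10c.png',cv2.imread('pics/w10.png')[:300])
E
```

```text
clock: 26.75
tool_pos: [0.5398, 0.3379, 0.0418]
eef_rot: [0.998, -0.06, 0.0, 0.0]
contact_force: [-1.0, -0.6, 5.6]
opening: 0.399
finger_force: 20.0
clock: 27.75
tool_pos: [0.5421, 0.3393, 0.2063]
eef_rot: [0.998, -0.06, 0.004, -0.003]
contact_force: [0.1, -0.7, -0.4]
opening: 0.681
finger_force: 0.0
clock: 29.25
tool_pos: [0.3789, -0.2279, 0.2012]
eef_rot: [0.998, -0.06, -0.0, -0.0]
contact_force: [0.1, 0.0, 0.9]
opening: 0.682
finger_force: 0.0
clock: 30.25
tool_pos: [0.3529, -0.3206, 0.2012]
eef_rot: [0.979, 0.203, -0.0, -0.0]
contact_force: [0.2, 0.5, 0.3]
opening: 0.681
finger_force: 0.0
[ 0.3530044  -0.32056032  0.20117963] [ 9.17080123e-01  3.98702851e-01 -2.91508685e-04]
[[317.13098621 191.43442445]]
```

View pics/w10c.png

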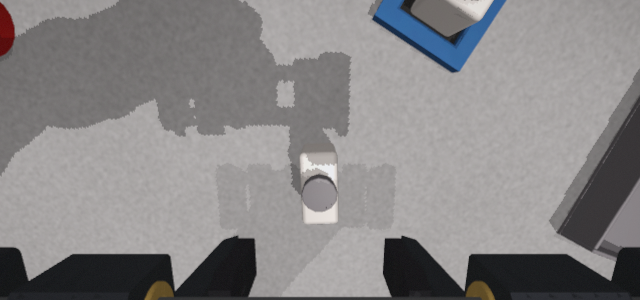

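```bash
python3 -m jog '[[[0,0,0.0334,0,0,0],[0,0,0.0334,0,0,0],[0,0,0.0334,0,0,0],[0,0,0.0334,0,0,0],[0,0,0.0334,0,0,0],[0,0,0,0,0,0],[0,0,0,0,0,0]]]'
python3 -m jog '[[[0,0,0,0,0,0],[0,0,0,0,0,0],[0,0,0,0,0,0],[0,0,0,0,0,0],[0,0,0,0,0,0],[0,0,0,0,0,0]]]' 0.022 25
```

```text
clock: 31.18
tool_pos: [0.3535, -0.3209, 0.035]
eef_rot: [0.979, 0.204, 0.0, 0.0]
contact_force: [-0.2, 0.2, 0.5]
opening: 0.683
finger_force: 0.0
clock: 31.92
tool_pos: [0.3533, -0.3208, 0.0347]
eef_rot: [0.979, 0.204, 0.0, 0.0]
contact_force: [-0.6, 0.9, 6.6]
opening: 0.361
finger_force: 24.7
```

```bash
python3 -m jog '[[[0,0,-0.04,0,0,0],[0,0,-0.04,0,0,0],[0,0,-0.04,0,0,0],[0,0,-0.03,0,0,0],[0.0432,-0.0085,0,0,0,0],[0.0432,-0.0085,0,0,0,0],[0.0432,-0.0085,0,0,0,0],[0.0432,-0.0085,0,0,0,0],[0.0432,-0.0085,0,0,0,0],[0.0432,-0.0085,0,0,0,0],[0.0432,-0.0085,0,0,0,0],[0.0432,-0.0085,0,0,0,0]]]'
python3 -m jog '[[[0,0,0,0,0,0.148],[0,0,0,0,0,0.148],[0,0,0,0,0,0.148],[0,0,0,0,0,0.148],[0,0,0,0,0,0.148],[0,0,0,0,0,0.147],[0,0,0.03,0,0,0],[0,0,0.03,0,0,0],[0,0,0.03,0,0,0],[0,0,0.03,0,0,0],[0,0,0,0,0,0],[0,0,0,0,0,0]]]'
python3 - <<'E'
from h import *
f,K,T=cam('wrist','w11');s=get_state();print(s['tool_pos'],R.from_quat(s['eef_rot']).as_matrix()[:,0])
cv2.imwrite('pics/w11c.png',cv2.imread('pics/w11.png')[80:380])
a=np.radians(-27.3);u=np.array([np.cos(a),np.sin(a)]);v=np.array([-u[1],u[0]])
print(proj([[*(np.array([.6435,-.121])+.04*u+k*.024*v),.018] for k in(-1,0,1)],K,T))
E
```

```text
clock: 33.42
tool_pos: [0.643, -0.1193, 0.1837]
eef_rot: [0.979, 0.204, -0.001, -0.0]
contact_force: [0.7, -0.5, -1.2]
opening: 0.363
finger_force: 24.7
clock: 34.92
tool_pos: [0.6431, -0.1201, 0.065]
eef_rot: [0.972, -0.235, 0.001, -0.0]
contact_force: [-0.3, -0.5, -0.5]
opening: 0.361
finger_force: 24.7
[ 0.64358202 -0.12016385  0.06555579] [ 0.88915438 -0.45760228  0.00215404]
[[360.70653231 155.38996632]
 [318.51373099 155.37170727]
 [276.33046919 155.35345235]]
```

View pics/w11c.png

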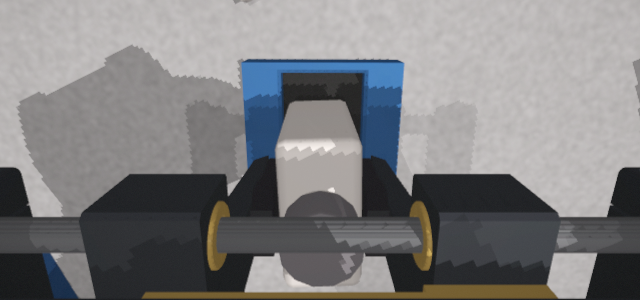

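```bash
python3 -m jog '[[[0.001,0.0025,0,0,0,0],[0,0,0.008,0,0,0],[0,0,0.008,0,0,0],[0,0,0.0075,0,0,0],[0,0,0,0,0,0],[0,0,0.001,0,0,0],[0,0,0,0,0,0],[0,0,0,0,0,0]]]'
python3 -m jog '[[[0,0,0,0,0,0],[0,0,0,0,0,0],[0,0,0,0,0,0],[0,0,-0.02,0,0,0],[0,0,-0.05,0,0,0],[0,0,-0.05,0,0,0],[0,0,-0.06,0,0,0],[0,0,-0.06,0,0,0],[0,0,0,0,0,0],[0,0,0,0,0,0]]]' 0.06
python3 -m jog '[[[-0.06,0,0,0,0,0],[-0.06,0,0,0,0,0],[-0.06,0,0,0,0,0],[-0.06,0,0,0,0,0],[0,0,0,0,0,0],[0,0,0,0,0,0],[0,0,0,0,0,0],[0,0,0,0,0,0]]]'
python3 - <<'E'
from h import *
a=cam('scene','s2')[0];b=cam('side','d2')[0]
f=np.hstack([cv2.resize(a[100:340,200:440],(400,400)),cv2.resize(b[120:360,180:420],(400,400))])
cv2.imwrite('pics/fin.png',f[:,:,::-1])
E
```

```text
clock: 35.98
tool_pos: [0.6425, -0.1224, 0.0403]
eef_rot: [0.972, -0.235, 0.0, -0.0]
contact_force: [-2.7, 0.9, 6.0]
opening: 0.364
finger_force: 24.9
clock: 37.22
tool_pos: [0.642, -0.1226, 0.2804]
eef_rot: [0.972, -0.235, 0.0, 0.0]
contact_force: [0.1, -0.4, -0.1]
opening: 0.68
finger_force: 0.0
clock: 38.22
tool_pos: [0.4299, -0.0133, 0.2794]
eef_rot: [0.972, -0.236, 0.0, 0.0]
contact_force: [0.3, -0.8, 0.3]
opening: 0.678
finger_force: 0.0
```

View pics/fin.png

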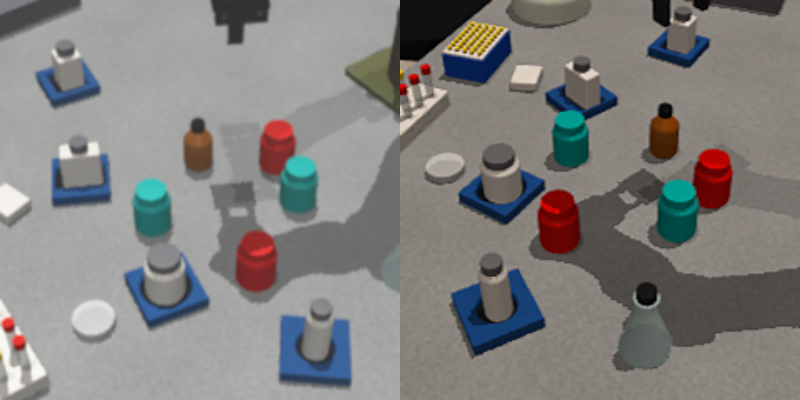

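```bash
python3 -c "
from plant import *
print(finish_job())"
```

```text
the job is handed in; nothing more can be done
None
```

I put all four white bottles upright into their own pockets, left the flask and the amber bottle standing where they were, and handed the job in at about 38 s; the judge returned no result.

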